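Oil and pin a sliding link at the assembly bench

ROBOT

A 6-joint arm with a two-finger parallel gripper is mounted at the origin on the work surface. World frame = base frame: x ahead of the robot, y to its left, z up, the work surface at z = 0. Lengths are in m, angles in rad, forces in N, time in s.
With the tool pointing down it reaches from about 0.375 to 0.975 m from the base axis. Payload 3.8 kg.
Tool frame: the origin (TCP) lies on the centre line of the jaws, within the pads' length; the fingertips stand 17 mm ahead of it and the grasp point (between the pads) lies 2 mm behind it (bot.tip_extent is the distance from the TCP to the fingertips, in m); z points along the fingers, y is the line along which they close (so a half turn about z gives the same grasp; the last joint's range is limited). The gripper opens to 85 mm and grips with 20 to 120 N. Pads are 22 mm wide; open, the fingers measure 114 mm over their backs; the gripper's body (76 mm by 85 mm) begins 54 mm behind the grasp point. The pads swing forward as they close: fully open they stand 13 mm farther back than shut.
Start: joints at [-1.332, 0.264, 1.604, -0, 1.274, -0.037], TCP at [0.184, -0.649, 0.248] pointing down, gripper open.
Joint ranges: [-2.63, 2.63], [-0.94, 2.18], [0.31, 2.57], [-1.31, 4.45], [0, 2.66], [-2.55, 2.55]. Speed limits (rad/s): [2.57, 2.57, 3.14, 3.14, 3.14, 3.14].

INTERFACE

Orientations are given as a rotation vector (axis times angle).
In Python, from workcell import readout, read_camera, finish_job, bot gives the robot as it stands.
- The arm moves only by the tool jog_arm, never from a script. Its argument "deltas" is one flat list of numbers, 7 for each row, row after row: the shift along the tool's x, y, z in m, then the turn, a rotation vector about the tool's x, y, z in degrees, then the gripper command: -1 is shut, 1 is fully open, values between are in proportion. A call has 1 to 8 rows; each row is the pose to reach, as a shift and turn from the pose commanded when the call began, along the tool's axes at that moment; what a row does not reach only later rows make up. A row lasts 1/10 s, in which the tool goes at most 50 mm and 8.59 degrees, less where a joint would pass 70% of its speed; a pose out of reach is approached as far as the arm can. A call with a gripper value outside its range is refused whole. The fingers move at their own pace and stop on an object; "squeeze" is the grip in N (left out, the last holds). Time passes only in rows, so rows that repeat a pose let the fingers close. It gives the time, the measured TCP pose, the force, the opening and the grip force at its end, in the units of the state.
- readout.read_state(): the state, without advancing time (a new reading comes with each control period).
- read_camera(name): name is "side" or "top"; returns a dict with "color" (420x560x3 uint8, blue, green, red), "fx", "fy", "cx", "cy" (pixels), "dist" ([k1, k2, p1, p2, k3] as OpenCV has them; the pictures are not rectified), "origin" and "attitude" of the camera in the world. Camera axes: x right, y down, z forward; pixel columns grow to the right and rows downward; lengths in m; the calibration is good to about 2 mm. A picture is of the moment at which its call begins. There is no depth.
- finish_job(): hands the job in; it is judged then, once.
The state is a dict: "time": time; "q": joint angles; "joint_vel": joint speeds; "joint_torque": joint torques, N m; "tool_pos": TCP position; "tcp_rot": TCP orientation; "wrist_force": force on the tool from outside, world axes, zero at the start; "torque": the same for the moment, N m; "width": opening from 0.0 (shut) to 1.0 (fully open); "grip_force": force on a finger pad.
Only numpy, scipy, OpenCV 4.12 (cv2) and the standard library are available. Lean on these libraries where they do the work, as an engineer would, in place of code of your own. Each camera call takes 0.05 s, during which the arm holds its last target. There are 200 camera calls.

TASK

Push the sliding steel link fully home into its fork so that the holes line up, then oil the joint: press the black spring-loaded cap of the bolted-down oil dispenser all the way down and let it come back up. After that, take the long pin with the tall round knob out of the wooden block and put it down through the fork and the link until its collar rests on the fork. Leave the link home, and leave the other pins, the tools and the tin where they are.

Things in the scene. Friction and masses are not known exactly. Their poses are not given: they have to be found in the camera images.
- fork_hole (a point): centre of the 13 mm round hole in the top face of the fixed dark steel fork (56 x 63 mm), 54 mm above the bench. Upper cheek 12 mm thick, 12 mm slot for the link, lower cheek 30 mm, all with this vertical hole. Axes: z up, y the way the link slides in; the link's bed, 56 mm wide, 40 mm high over its guides, runs 150 mm from the hole to -y.
- link (a joint): how far the link has slid towards +y of the fork_hole frame, in m: 0 is fully out, 0.05 is fully home against its stop, where its 13 mm hole lies under the fork's hole. It slides stiffly (about 2 N) and stays where it is left.
- lug_push (a point): middle of the flat rear face of the link's upright lug, the face to push, 68 mm above the bench; moves with the link, axes as fork_hole. The lug is a bright steel tab 28 mm wide, 12 mm thick (from this face to +y), 41 to 77 mm above the bench, on the link's rear end. When home this face is 82 mm to -y of the fork's hole.
- cap_top (a point): centre of the flat round top of the black pump cap, 34 mm across, 166 mm above the bench when up; z up. Its thin spout reaches 50 mm out, towards the fork. The cap sits on an aluminium oil bottle 60 mm across, clamped and bolted to the bench 140 to 190 mm from the fork's hole, on its +y side.
- cap (a joint): how far the cap is pressed down, in m: 0 is up, 0.008 is fully down; a spring (1.6 N at the top, about 5 N fully down) brings it back up.
- pin: the long steel pin, standing in one of the wooden block's three holes. Origin at the centre of its lower tip, z up along it. Shank 10 mm thick, 45 mm long, tapered tip; then a collar 26 mm across, 5 mm thick (45 to 50 mm above the origin); then a plain round knob to grip, 18 mm across, 28 mm high (50 to 78 mm above the origin). About 60 g.
- rack: wooden pin block, 170 (along its x) x 50 x 50 mm high, fixed. Origin at the centre of its underside. Three vertical 13 mm holes on its centre line, at x = -55, 0 and 55 mm; the pins' collars rest on its top, in any order.
- stub_a: a short steel pin in the block, shank 25 mm long, flat head 26 mm across and 5 mm thick, no knob; origin at its lower tip. Not to be moved.
- stub_b: another short pin, the same as stub_a. Not to be moved.
- tin: round steel tin, 64 mm across, 26 mm high; origin at the centre of its underside. Bystander.
- hammer: hammer lying on the bench to the left of the oil dispenser. Bystander.
- wrench: wrench lying on the bench, left of the hammer. Bystander.
- screwdriver: screwdriver lying on the bench beyond the fixture. Bystander.
Mind the look-alikes: they are no part of the job. Leave any orange look-alike of the part that bears cap_top alone.

How it is judged:
By the outcome, as a careful person would: the job done as asked, in the order asked, and still so for the second after the job is handed in, with the robot touching nothing.
It also fails if it takes over 64 s, if anything falls off the work surface, if the arm or the gripper's body presses on something with over 40 N, if the wrist force passes 120 N, or if a joint passes its speed limit or range.

## Working session

There is one attempt and no reset: what is moved stays moved. The work goes in short steps, Python scripts to look and compute and a tool call to move; the robot and the scene stay as the last step left them, time stands still between calls to the robot, and variables do not carry over. Pictures are saved under pics/ and viewed, at most 10 in all, crops included, and the job is handed in when it is done.

Besides the shell and the picture viewer there is one more tool, called after "Request:" as a command line: name --argument value ..., lists and objects as JSON in quotes. jog_arm: Moves the arm, as the interface text tells. Its arguments: {"type":"object","properties":{"deltas":{"type":"array"},"squeeze":{"type":"number"}},"required":["deltas"]}

```bash
ls; mkdir -p pics; cat > h.py <<'E'
import numpy as np, cv2
from scipy.spatial.transform import Rotation as R
from workcell import readout, read_camera, finish_job, bot
def cam(n):
    c=read_camera(n); c['K']=np.array([[c['fx'],0,c['cx']],[0,c['fy'],c['cy']],[0,0,1.]])
    a=np.array(c['attitude'],float); c['R']=a if a.shape==(3,3) else R.from_rotvec(a).as_matrix() if a.size==3 else R.from_quat(a).as_matrix()
    return c
def ray(c,p):
    u=cv2.undistortPoints(np.array([[p]],float),c['K'],np.array(c['dist'],float))[0,0]
    return np.array(c['origin'],float), c['R']@np.array([u[0],u[1],1])
def onz(c,p,z):
    o,d=ray(c,p); return o+d*(z-o[2])/d[2]
def proj(c,P):
    Rt=c['R'].T; t=-Rt@np.array(c['origin'],float)
    return cv2.projectPoints(np.array(P,float).reshape(-1,1,3),cv2.Rodrigues(Rt)[0],t,c['K'],np.array(c['dist'],float))[0][:,0]
E
python3 - <<'E'
from h import *
for n in('side','top'):
    c=cam(n); cv2.imwrite(f'pics/{n}0.png',cv2.resize(c['color'],(784,588),interpolation=cv2.INTER_CUBIC)); print(n,c['origin'],c['attitude'],c['fx'],c['dist'])
print(readout.read_state()); print(bot.tip_extent)
E
```

```text
pics
side [ 0.43134229 -0.7984656   0.73188997] [-2.13915053  0.20685329 -0.10108169] 392.7807997350443 [-0.04584685  0.          0.          0.          0.        ]
top [0.31857562 0.10268392 1.2607366 ] [-2.13633849  2.05678143 -0.23609211] 433.258236533576 [-0.10357609  0.          0.          0.          0.        ]
{'time': 0.1, 'q': array([-1.33187038e+00,  2.64667250e-01,  1.60528771e+00,  2.74086874e-05,
        1.27371267e+00, -3.69098152e-02]), 'joint_vel': array([-0.00018328, -0.00034018, -0.00306678, -0.00019341,  0.0011932 ,
        0.0003063 ]), 'joint_torque': array([-2.05512083e-04, -5.16708469e+01, -3.68590987e+01, -1.50083133e-04,
        6.25580113e-03,  4.57984317e-08]), 'tool_pos': array([ 0.18368251, -0.64884828,  0.24706647]), 'tcp_rot': array([-3.10971564e+00, -4.31612802e-01,  2.87528709e-04]), 'wrist_force': array([-0.92549238, -0.18590299, -0.00271023]), 'torque': array([-0.02190706,  0.03140636, -0.02683772]), 'grip_force': 0.0, 'width': 0.9990667321149339}
0.017
```

View pics/top0.png

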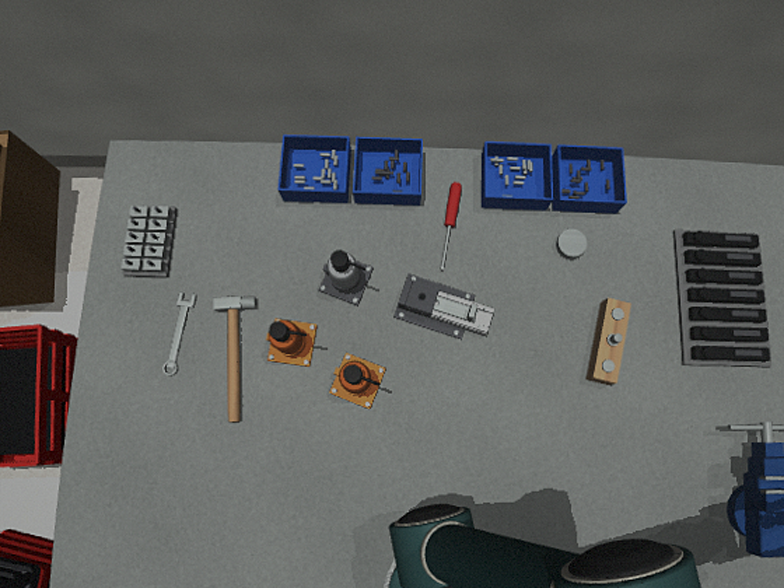

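View pics/side0.png

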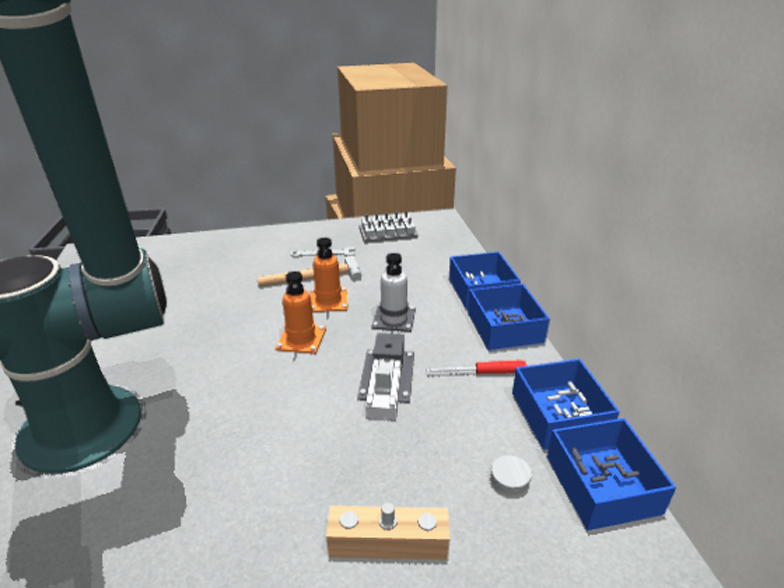

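The top view (shown at 1.4x) has the fork hole at about (422,296), the link running right to (490,320), the aluminium bottle's cap at (341,258) and the long pin's knob in the middle hole of the block at (615,338). The side view shows the same layout. I'll zoom in on these next.

```bash
python3 - <<'E'
from h import *
t=cam('top'); s=cam('side')
def crop(c,x,y,w,h,k): return cv2.resize(c['color'][y:y+h,x:x+w],None,fx=k,fy=k,interpolation=cv2.INTER_CUBIC)
a=crop(t,220,170,140,75,5)   # 700x375
b=np.hstack([crop(s,250,175,50,130,4)[:220*3], crop(s,225,350,100,55,4)[:, :400].copy() if 0 else np.zeros((520,10,3),np.uint8), np.vstack([crop(s,225,350,100,60,4),crop(t,415,205,45,70,4)[:280,:180].repeat(1,1) if 0 else cv2.copyMakeBorder(crop(t,415,205,45,70,4),0,0,0,220,cv2.BORDER_CONSTANT)])])
cv2.imwrite('pics/a.png',a); cv2.imwrite('pics/b.png',b); print(a.shape,b.shape)
f=lambda c,p,z:onz(c,np.array(p)/1.4,z).round(4)
print('hole',f(t,(422,296),.054),f(s,(390,346),.054))
print('cap',f(t,(341,258),.166),f(s,(394,258),.166))
print('knob',f(t,(615,338),.083),f(s,(388,507),.083))
print('stubs',f(t,(618,313),.055),f(t,(608,367),.055))
E
```

```text
(375, 700, 3) (520, 610, 3)
hole [0.5867 0.0581 0.054 ] [0.5912 0.0546 0.054 ]
cap [0.6291 0.2162 0.166 ] [0.6305 0.2096 0.166 ]
knob [ 0.5092 -0.3267  0.083 ] [ 0.5138 -0.3332  0.083 ]
stubs [ 0.5658 -0.3453  0.055 ] [ 0.4544 -0.3202  0.055 ]
```

View pics/a.png

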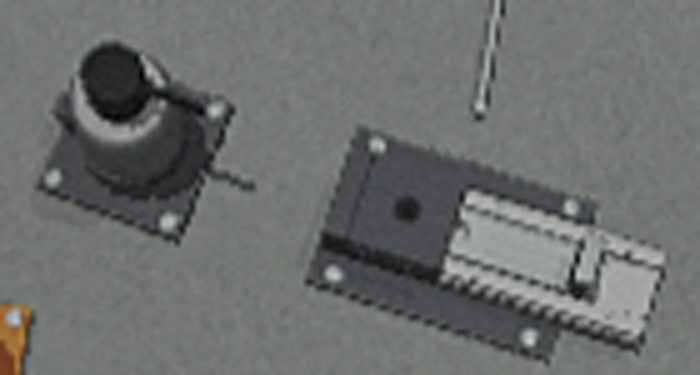

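View pics/b.png

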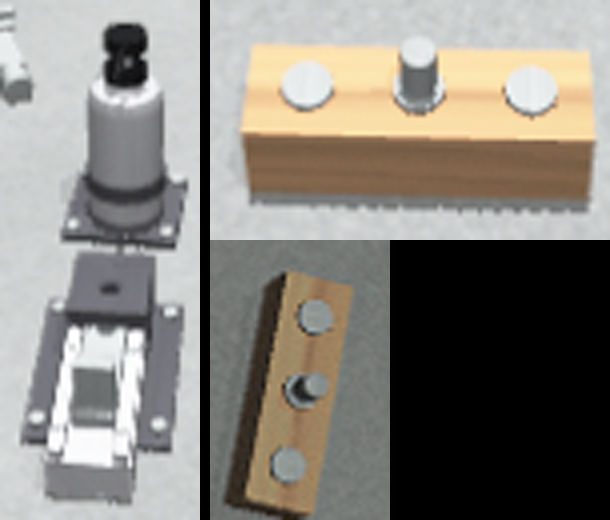

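The close-ups give the following pixel positions:

| Feature | Close-up | Position |
|---|---|---|
| Fork hole | top, 5x | (407,208) |
| Cap | top, 5x | (115,82) |
| Lug | top, 5x | around (590,265), rear face on its right |
| Knob | block close-ups | middle of the block, between two flat stubs |

Next I'll compute refined points from these.

```bash
python3 - <<'E'
from h import *
t=cam('top'); s=cam('side')
def cr(p,off,k): return (np.array(p)+.5)/k-.5+off
T=lambda p,z:onz(t,cr(p,(220,170),5),z)
S=lambda p,z:onz(s,cr(p,(250,175),4),z)
def blob(c,x,y,r,lo):
    g=cv2.cvtColor(c['color'],cv2.COLOR_BGR2GRAY)[y-r:y+r+1,x-r:x+r+1].astype(float)
    w=np.clip(lo*np.median(g)-g,0,None); Y,X=np.mgrid[-r:r+1,-r:r+1]
    return x+(w*X).sum()/w.sum(), y+(w*Y).sum()/w.sum()
ht=blob(t,301,211,4,.85); hs=blob(s,277,247,3,.85)
print('hole',ht,hs,onz(t,ht,.054),onz(s,hs,.054))
for n,a,b in [('guide',(470,193),(665,258)),('lower guide',(440,280),(640,350)),('base',(362,128),(595,205)),('forkR',(468,193),(440,280)),]:
    A,B=T(a,.04 if 'g' in n else .054 if n=='forkR' else .006),T(b,.04 if 'g' in n else .054 if n=='forkR' else .006); v=A-B; print(n,A,B,np.degrees(np.arctan2(v[1],v[0])),np.linalg.norm(v))
print('lug top rear', T((605,240),.077),T((595,292),.077)); print('cap',T((113,80),.166),S((125,33),.166))
B=lambda p,z:onz(t,cr(p,(415,205),4),z); C=lambda p,z:onz(s,cr(p,(225,350),4),z)
print('knob',B((106,146),.083),C((208,46),.083)); print('st1',B((105,78),.055),C((321,90),.055)); print('st2',B((79,225),.055),C((97,85),.055))
E
```

```text
hole (np.float64(300.97721989772197), np.float64(211.51046025104603)) (np.float64(277.1110205412455), np.float64(246.7254646234105)) [0.58644621 0.05940849 0.054     ] [0.58752255 0.05730012 0.054     ]
guide [0.60072515 0.02269084 0.04      ] [ 0.56658479 -0.09047734  0.04      ] 73.21259250120654 0.11820576015701036
lower guide [0.54895202 0.03877557 0.04      ] [ 0.51259357 -0.07630146  0.04      ] 72.46613534472583 0.12068413801084321
base [0.64603819 0.08592564 0.006     ] [ 0.60406912 -0.05403865  0.006     ] 73.30835001378708 0.146121195606855
forkR [0.5974462  0.02475189 0.054     ] [0.54630995 0.03950851 0.054     ] -16.09678993579749 0.05322287176965565
lug top rear [ 0.56808441 -0.05094445  0.077     ] [ 0.53837382 -0.04561121  0.077     ]
cap [0.62541548 0.21962027 0.166     ] [0.63057278 0.21854503 0.166     ]
knob [ 0.51025588 -0.33194977  0.083     ] [ 0.51325493 -0.33078537  0.083     ]
st1 [ 0.56412008 -0.34361358  0.055     ] [ 0.56632587 -0.34619809  0.055     ]
st2 [ 0.45795042 -0.32058242  0.055     ] [ 0.4590991  -0.32227342  0.055     ]
```

```bash
cat >> h.py <<'E'
def go(P,yaw):
    "tool-frame shift (m) and turn (deg) from the measured pose to P with tool down and tool x at yaw (deg)"
    st=readout.read_state(); Rt=R.from_rotvec(st['tcp_rot']); G=R.from_euler('z',yaw,degrees=True)*R.from_euler('x',180,degrees=True)
    print('shift',Rt.inv().apply(np.array(P)-st['tool_pos']).round(4),'turn',(Rt.inv()*G).as_rotvec(degrees=True).round(2),'t',st['time'],'F',st['wrist_force'].round(1))
H=np.array([.587,.0585]); D=np.array([np.cos(np.radians(73.2)),np.sin(np.radians(73.2))])
E
python3 -c "
from h import *
go([*(H-.14*D),.15],73.2)"
```

```text
shift [ 0.5053 -0.4532  0.0982] turn [-4.00e-02 -3.00e-02 -5.74e+01] t 0.3 F [-0.2  1.  -0.1]
```

Request:
jog_arm --deltas '[0.505,-0.453,0.05,0,0,-57.4,-1,0.505,-0.453,0.05,0,0,-57.4,-1,0.505,-0.453,0.05,0,0,-57.4,-1,0.505,-0.453,0.05,0,0,-57.4,-1,0.505,-0.453,0.05,0,0,-57.4,-1,0.505,-0.453,0.05,0,0,-57.4,-1,0.505,-0.453,0.05,0,0,-57.4,-1,0.505,-0.453,0.05,0,0,-57.4,-1]'

```text
time: 1.1
tool_pos: [0.3977, -0.3106, 0.219]
tcp_rot: [2.52, 1.875, 0.0]
wrist_force: [1.6, -0.4, 0.5]
width: 0.001
grip_force: 0.0
```

```bash
python3 -c "
from h import *
go([*(H-.14*D),.15],73.2)"
```

```text
shift [0.2679 0.0749 0.069 ] turn [0.05 0.01 0.1 ] t 1.1 F [ 1.6 -0.4  0.5]
```

Request:
jog_arm --deltas '[0.268,0.075,0.069,0,0,0,-1,0.268,0.075,0.069,0,0,0,-1,0.268,0.075,0.069,0,0,0,-1,0.268,0.075,0.069,0,0,0,-1,0.268,0.075,0.069,0,0,0,-1,0.268,0.075,0.069,0,0,0,-1,0.268,0.075,0.069,0,0,0,-1,0.268,0.075,0.069,0,0,0,-1]'

```text
time: 1.9
tool_pos: [0.5462, -0.0767, 0.1495]
tcp_rot: [-2.52, -1.876, 0.002]
wrist_force: [0.6, 0.4, -0.3]
width: 0.004
grip_force: 0.0
```

```bash
python3 -c "
from h import *
go([*(H-.14*D),.076],73.2)
print(readout.read_state()['tool_pos'])
s=cam('side');cv2.imwrite('pics/c.png',cv2.resize(s['color'][100:330,200:380],None,fx=3,fy=3)[:600])"
```

```text
shift [0.0013 0.     0.0735] turn [-0.05  0.03  0.14] t 1.9 F [ 0.6  0.4 -0.3]
[ 0.54620545 -0.07669256  0.14952064]
```

View pics/c.png

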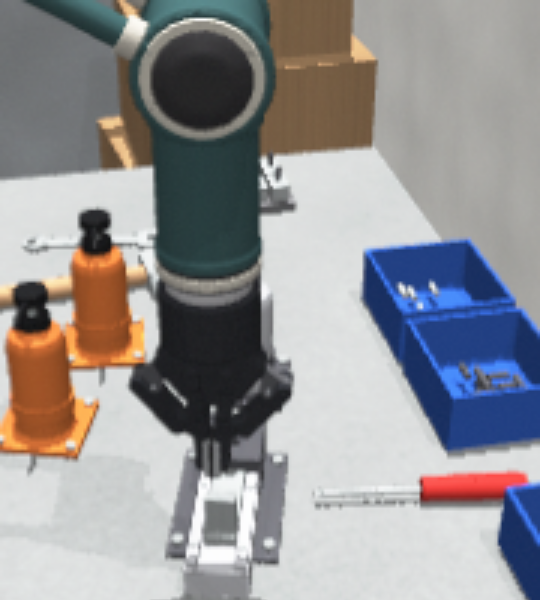

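The side view shows the closed fingertips at about (213,470), just above the bed and in line with the lug at (222,505), so I'm going down behind the lug.

Request:
jog_arm --deltas '[-0.008,0,0.025,0,0,0,-1,-0.008,0,0.05,0,0,0,-1,-0.008,0,0.07,0,0,0,-1,-0.008,0,0.075,0,0,0,-1,-0.008,0,0.075,0,0,0,-1]'

```text
time: 2.45
tool_pos: [0.543, -0.0861, 0.0745]
tcp_rot: [-2.523, -1.87, 0.002]
wrist_force: [0.2, -1.0, -0.5]
width: 0.001
grip_force: 0.0
```

```bash
python3 -c "
from h import *
s=cam('side');t=cam('top')
print(onz(s,(222/3+200,477/3+100),.077),onz(s,(222/3+200,540/3+100),.041))
go([*(H-.10*D),.076],73.2)
a=cv2.resize(s['color'][200:330,230:330],None,fx=4,fy=4);b=cv2.resize(t['color'][170:300,280:375],None,fx=4,fy=4)
cv2.imwrite('pics/d.png',np.hstack([a,b]))"
```

```text
[ 0.56468947 -0.02089404  0.077     ] [ 0.55696784 -0.0605047   0.041     ]
shift [ 0.0506 -0.0013  0.0002] turn [ 0.12 -0.   -0.06] t 2.55 F [-0.1 -0.3 -0.4]
```

View pics/d.png

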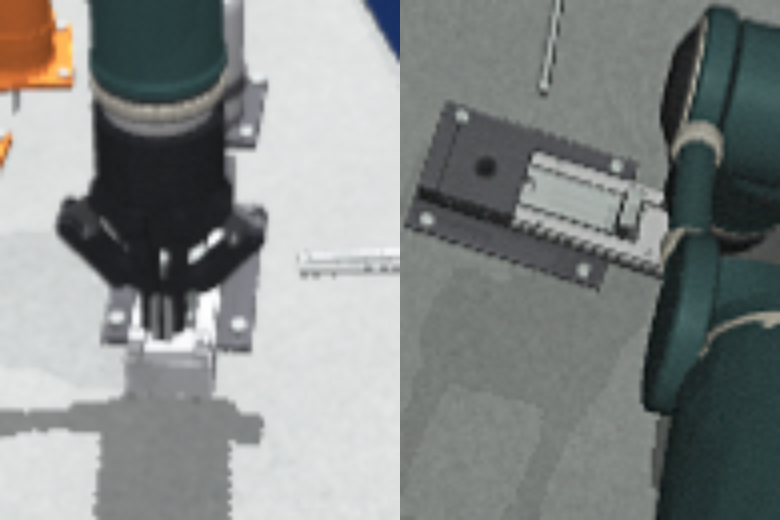

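The fingers are behind the lug, on the bed's centre line. Side crop: tips at about (163,335). Top crop: lug at (628,210), not touched yet. Now I'll push.

Request:
jog_arm --deltas '[0.015,-0.001,0,0,0,0,-1,0.03,-0.001,0,0,0,0,-1,0.04,-0.001,0,0,0,0,-1,0.046,-0.001,0,0,0,0,-1,0.05,-0.001,0,0,0,0,-1,0.053,-0.001,0,0,0,0,-1]'

```text
time: 3.15
tool_pos: [0.5586, -0.0335, 0.075]
tcp_rot: [2.521, 1.874, 0.0]
wrist_force: [-0.6, -1.4, 2.0]
width: -0.001
grip_force: 1.1
```

Request:
jog_arm --deltas '[0.001,0,0,0,0,0,-1,0.002,0,0,0,0,0,-1,0.003,0,0,0,0,0,-1,0.003,0,0,0,0,0,-1]'

```text
time: 3.55
tool_pos: [0.5591, -0.0313, 0.0748]
tcp_rot: [-2.522, -1.873, -0.0]
wrist_force: [-0.1, -1.4, 0.5]
width: -0.001
grip_force: 0.7
```

```bash
python3 -c "
from h import *
go([*(H-.093*D),.075],73.2)"
```

```text
shift [ 0.001   0.0008 -0.0002] turn [-0.01 -0.01 -0.02] t 3.55 F [-0.1 -1.4  0.5]
```

Request:
jog_arm --deltas '[0.001,0,0,0,0,0,-1,0.002,0,0,0,0,0,-1,0.003,0,0,0,0,0,-1,0.003,0,0,0,0,0,-1]'

```text
time: 3.95
tool_pos: [0.5597, -0.0291, 0.0748]
tcp_rot: [2.521, 1.873, -0.002]
wrist_force: [-0.5, -4.9, 1.0]
width: -0.001
grip_force: 2.8
```

Request:
jog_arm --deltas '[0.001,0,0,0,0,0,-1,0.002,0,0,0,0,0,-1,0.003,0,0,0,0,0,-1,0.003,0,0,0,0,0,-1]'

```text
time: 4.35
tool_pos: [0.5598, -0.0289, 0.0748]
tcp_rot: [2.518, 1.874, -0.009]
wrist_force: [-3.9, -15.9, 4.4]
width: -0.001
grip_force: 8.0
```

The link is home: motion stopped and the force rose to 16 N. I'm backing off and rising.

Request:
jog_arm --deltas '[-0.015,0,0,0,0,0,-1,-0.02,0,-0.04,0,0,0,-1,-0.02,0,-0.08,0,0,0,-1,-0.02,0,-0.12,0,0,0,-1,-0.02,0,-0.14,0,0,0,-1,-0.02,0,-0.14,0,0,0,-1]'

```text
time: 4.95
tool_pos: [0.5576, -0.0446, 0.2192]
tcp_rot: [2.519, 1.87, 0.01]
wrist_force: [0.9, 0.0, 0.4]
width: -0.003
grip_force: 0.0
```

```bash
python3 -c "
from h import *
go([.628,.2195,.195],73.2)"
```

```text
shift [ 0.2731 -0.0092  0.0248] turn [ 0.43 -0.14 -0.01] t 4.95 F [0.9 0.  0.4]
```

Request:
jog_arm --deltas '[0.273,-0.009,0.01,0,0,0,-1,0.273,-0.009,0.01,0,0,0,-1,0.273,-0.009,0.01,0,0,0,-1,0.273,-0.009,0.01,0,0,0,-1,0.273,-0.009,0.01,0,0,0,-1,0.273,-0.009,0.01,0,0,0,-1,0.273,-0.009,0.01,0,0,0,-1]'

```text
time: 5.65
tool_pos: [0.6244, 0.2229, 0.2019]
tcp_rot: [-2.516, -1.877, 0.004]
wrist_force: [-1.0, -0.1, -0.3]
width: 0.001
grip_force: 0.0
```

```bash
python3 -c "
from h import *
go([.628,.2195,.184],73.2)
s=cam('side');t=cam('top')
P=readout.read_state()['tool_pos']; print(P, proj(s,[P+[0,0,-.017]]),proj(t,[P+[0,0,-.017]]))
a=cv2.resize(s['color'][130:250,235:335],None,fx=4,fy=4);b=cv2.resize(t['color'][150:270,220:315],None,fx=4,fy=4)
cv2.imwrite('pics/e.png',np.hstack([a,b]))"
```

```text
shift [-0.0022  0.0045  0.0179] turn [-0.21  0.02  0.23] t 5.65 F [-1.  -0.1 -0.3]
[0.62411477 0.21954321 0.20250228] [[278.65376586 177.15246271]] [[241.52209195 184.02114984]]
```

View pics/e.png

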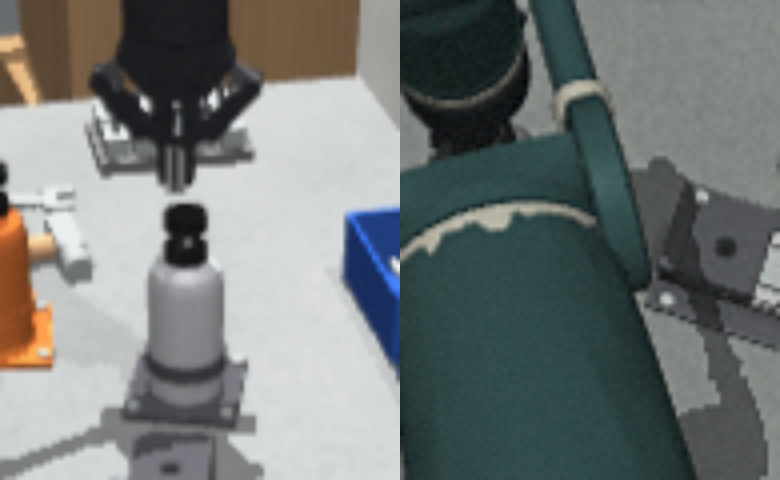

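In the side crop the tips are at (177,185), just above the cap top at (186,212). That is about 4 mm to the left, so I'll shift and press.

Request:
jog_arm --deltas '[-0.001,0.0045,0,0,0,0,-1,-0.001,0.0045,0.01,0,0,0,-1,-0.001,0.0045,0.017,0,0,0,-1,-0.001,0.0045,0.021,0,0,0,-1,-0.001,0.0045,0.023,0,0,0,-1,-0.001,0.0045,0.023,0,0,0,-1]'

```text
time: 6.35
tool_pos: [0.6291, 0.2165, 0.1817]
tcp_rot: [-2.522, -1.873, 0.002]
wrist_force: [-0.5, -2.1, 1.7]
width: -0.003
grip_force: 1.0
```

Request:
jog_arm --deltas '[0,0,0.002,0,0,0,-1,0,0,0.003,0,0,0,-1,0,0,0.003,0,0,0,-1]'

```text
time: 6.65
tool_pos: [0.6297, 0.2171, 0.1793]
tcp_rot: [2.521, 1.873, 0.001]
wrist_force: [-0.4, -2.1, 3.1]
width: 0.0
grip_force: 1.5
```

Request:
jog_arm --deltas '[0,0,0.002,0,0,0,-1,0,0,0.004,0,0,0,-1,0,0,0.005,0,0,0,-1,0,0,0.006,0,0,0,-1,0,0,0.006,0,0,0,-1]'

```text
time: 7.15
tool_pos: [0.6299, 0.2172, 0.175]
tcp_rot: [2.521, 1.873, 0.002]
wrist_force: [-3.9, -3.1, 11.6]
width: 0.005
grip_force: 5.6
```

Request:
jog_arm --deltas '[0,0,0.001,0,0,0,-1,0,0,0.001,0,0,0,-1]'

```text
time: 7.35
tool_pos: [0.63, 0.2172, 0.1749]
tcp_rot: [2.521, 1.873, 0.003]
wrist_force: [-5.5, -3.3, 14.6]
width: 0.002
grip_force: 7.3
```

Request:
jog_arm --deltas '[0,0,-0.01,0,0,0,-1,0,0,-0.03,0,0,0,-1,0,0,-0.06,0,0,0,-1,0,0,-0.08,0,0,0,-1,0,0,-0.08,0,0,0,-1]'

```text
time: 7.85
tool_pos: [0.6314, 0.2182, 0.2555]
tcp_rot: [2.521, 1.872, 0.011]
wrist_force: [0.6, 0.6, 1.4]
width: -0.0
grip_force: 0.0
```

```bash
python3 -c "
from h import *
go([.512,-.3315,.16],-12.3); print(readout.read_state()['q'])"
```

```text
shift [-0.5612  0.044   0.0932] turn [ 6.000e-02 -4.300e-01  8.551e+01] t 7.85 F [0.6 0.6 1.4]
[2.95111649e-01 2.42495854e-01 1.61718826e+00 7.64462634e-04
 1.27501709e+00 5.87916973e-01]
```

Request:
jog_arm --deltas '[-0.561,0.044,0.03,0,0,85.5,0.2,-0.561,0.044,0.03,0,0,85.5,0.2,-0.561,0.044,0.03,0,0,85.5,0.2,-0.561,0.044,0.03,0,0,85.5,0.2,-0.561,0.044,0.03,0,0,85.5,0.2,-0.561,0.044,0.03,0,0,85.5,0.2,-0.561,0.044,0.03,0,0,85.5,0.2,-0.561,0.044,0.03,0,0,85.5,0.2]'

```text
time: 8.65
tool_pos: [0.5428, -0.1743, 0.2283]
tcp_rot: [-3.138, -0.112, 0.003]
wrist_force: [0.8, 0.6, 0.3]
width: 0.597
grip_force: 0.0
```

```bash
python3 -c "
from h import *
go([.512,-.3315,.13],-12.3)"
```

```text
shift [-0.0418  0.1547  0.0982] turn [-0.07  0.11 16.4 ] t 8.65 F [0.8 0.6 0.3]
```

Request:
jog_arm --deltas '[-0.042,0.155,0.06,0,0,16.4,0.2,-0.042,0.155,0.06,0,0,16.4,0.2,-0.042,0.155,0.06,0,0,16.4,0.2,-0.042,0.155,0.08,0,0,16.4,0.2,-0.042,0.155,0.09,0,0,16.4,0.2,-0.042,0.155,0.09,0,0,16.4,0.2,-0.042,0.155,0.09,0,0,16.4,0.2]'

```text
time: 9.35
tool_pos: [0.5144, -0.3296, 0.1399]
tcp_rot: [-3.123, 0.326, 0.002]
wrist_force: [-0.1, 0.3, 0.9]
width: 0.598
grip_force: 0.0
```

```bash
python3 -c "
from h import *
go([.512,-.3315,.0755],-12.3)
s=cam('side');t=cam('top')
P=readout.read_state()['tool_pos']; print(P)
a=cv2.resize(s['color'][320:420,225:325],None,fx=4,fy=4);b=cv2.resize(t['color'][200:300,390:485],None,fx=4,fy=4)
cv2.imwrite('pics/f.png',np.hstack([a,b]))
a=t['color'][60:200,210:320];cv2.imwrite('pics/g.png',cv2.resize(t['color'][150:250,220:360],None,fx=5,fy=5))"
```

```text
shift [-0.0019  0.0024  0.0644] turn [-0.07  0.06  0.39] t 9.35 F [-0.1  0.3  0.9]
[ 0.51553873 -0.33004758  0.14171293]
```

View pics/f.png

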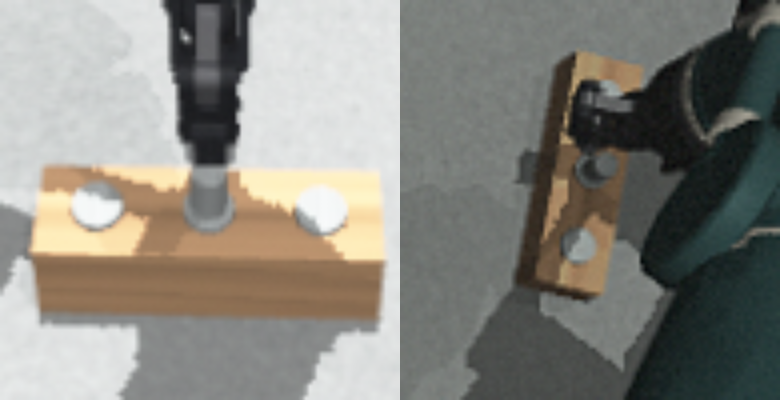

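The jaws straddle the knob. Side crop: fingers at column 207, knob at 210. I'm going down to grip it.

Request:
jog_arm --deltas '[-0.0025,0.002,0.03,0,0,0.4,0.2,-0.0025,0.002,0.05,0,0,0.4,0.2,-0.0025,0.002,0.063,0,0,0.4,0.2,-0.0025,0.002,0.063,0,0,0.4,0.2]'

```text
time: 9.85
tool_pos: [0.511, -0.3309, 0.0764]
tcp_rot: [-3.122, 0.336, 0.003]
wrist_force: [-1.0, 0.3, -0.3]
width: 0.603
grip_force: 0.0
```

Request:
jog_arm --deltas '[0,0,0,0,0,0,-1,0,0,0,0,0,0,-1,0,0,0,0,0,0,-1,0,0,0,0,0,0,-1,0,0,0,0,0,0,-1,0,0,0,0,0,0,-1]' --squeeze 50

```text
time: 10.45
tool_pos: [0.5128, -0.333, 0.0794]
tcp_rot: [3.122, -0.338, 0.005]
wrist_force: [0.7, 1.9, 5.4]
width: 0.188
grip_force: 49.0
```

Request:
jog_arm --deltas '[0,0,-0.015,0,0,0,-1,0,0,-0.035,0,0,0,-1,0,0,-0.06,0,0,0,-1,0,0,-0.09,0,0,0,-1,0,0,-0.1,0,0,0,-1,0,0,-0.1,0,0,0,-1]'

```text
time: 11.05
tool_pos: [0.5126, -0.3333, 0.1802]
tcp_rot: [3.121, -0.338, 0.006]
wrist_force: [0.4, -0.3, -2.2]
width: 0.189
grip_force: 49.0
```

```bash
python3 -c "
from h import *
go([.587,.0585,.18],20)
print(readout.read_state()['tool_pos'],readout.read_state()['q'])"
```

```text
shift [-0.0112 -0.3986 -0.0006] turn [  0.17  -0.2  -32.36] t 11.05 F [ 0.4 -0.3 -2.2]
[ 0.51263348 -0.33330664  0.1802123 ] [-6.17177051e-01  1.93020545e-01  1.81963211e+00 -1.26111276e-04
  1.12434465e+00  1.16933672e+00]
```

Request:
jog_arm --deltas '[-0.011,-0.398,0,0,0,-32.4,-1,-0.011,-0.398,0,0,0,-32.4,-1,-0.011,-0.398,0,0,0,-32.4,-1,-0.011,-0.398,0,0,0,-32.4,-1,-0.011,-0.398,0,0,0,-32.4,-1,-0.011,-0.398,0,0,0,-32.4,-1,-0.011,-0.398,0,0,0,-32.4,-1,-0.011,-0.398,0,0,0,-32.4,-1]'

```text
time: 11.85
tool_pos: [0.5846, 0.0608, 0.1754]
tcp_rot: [-3.093, -0.547, 0.005]
wrist_force: [1.2, -0.8, -0.5]
width: 0.187
grip_force: 49.2
```

```bash
python3 -c "
from h import *
go([.587,.0585,.147],20)"
```

```text
shift [0.0016 0.003  0.0284] turn [-0.05  0.18  0.06] t 11.85 F [ 1.2 -0.8 -0.5]
```

Request:
jog_arm --deltas '[0,0,0.02,0,0,0,-1,0,0,0.034,0,0,0,-1,0,0,0.034,0,0,0,-1,0,0,0.034,0,0,0,-1]'

```text
time: 12.25
tool_pos: [0.5846, 0.0577, 0.142]
tcp_rot: [-3.094, -0.545, 0.005]
wrist_force: [0.1, -0.8, -0.6]
width: 0.189
grip_force: 49.2
```

```bash
python3 -c "
from h import *
go([.587,.0585,.147],20); print(readout.read_state()['tool_pos'])
s=cam('side');t=cam('top')
a=cv2.resize(s['color'][200:270,240:310],None,fx=5.7,fy=5.7,interpolation=cv2.INTER_CUBIC);b=cv2.resize(t['color'][175:245,260:330],None,fx=5.7,fy=5.7,interpolation=cv2.INTER_CUBIC)
o=np.hstack([a,b]);print(o.shape);cv2.imwrite('pics/i.png',o)"
```

```text
shift [ 0.0025  0.     -0.005 ] turn [-0.04  0.19 -0.03] t 12.25 F [ 0.1 -0.8 -0.6]
[0.58463378 0.05768851 0.14197029]
(399, 798, 3)
```

View pics/i.png

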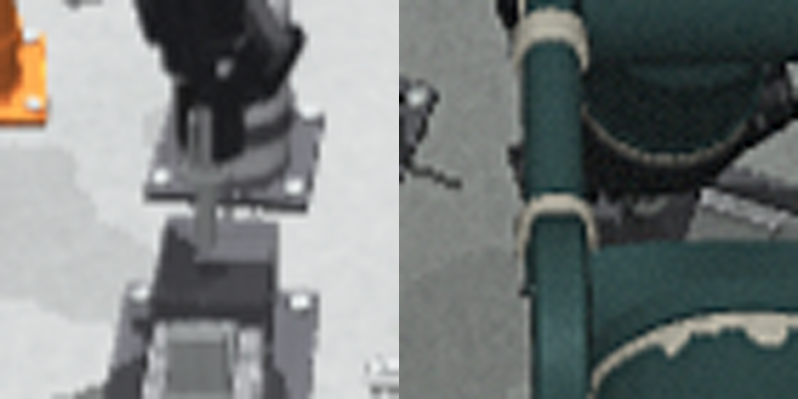

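In the side crop the pin hangs just above the fork, tip at about (205,258), i.e. pixel (275.6,245). The top view is blocked by the arm. The grip centred the pin along tool y, so the side view fixes x.

```bash
python3 -c "
from h import *
s=cam('side'); g=cv2.cvtColor(s['color'],cv2.COLOR_BGR2GRAY)
for r in range(230,250): print(r,g[r,268:288])
h=np.array([277.11,246.73])
P=readout.read_state()['tool_pos']; print(P)
for z in (.0676,.075,.085): print(z,'tcp axis',proj(s,[[P[0],P[1],z]]),'hole axis',proj(s,[[.5875,.0573,z]]),proj(s,[[.587,.059,z]]))
"
```

```text
230 [230 180 131 125 103 121 127 122 127 126 126 125 105 113 122 119 116 113
 104  85]
231 [223 171 130 125 113 110 113 118 121 122 110  98  87 100 101  92  85  78
  76  75]
232 [147 115 126 127 124 118 103 107 108 108  90  79  75  76  74  75  74  75
  75  95]
233 [115 108 109 108 106 105  98 102 109 108  92  78  79 103  79  80  95  98
  99 123]
234 [ 63  58  60  59  61  61  65  99 109 106  94  75  72 114  74  79 104 108
 109 110]
235 [148 146 145 145 144  86 108 106 108 107  82  65  63  63  58  57  53  60
  64  70]
236 [218 216 214 214 215 164 182 121 109 106 115 101  98 146 149 148 101 141
  90  83]
237 [219 202 191 191 190 193 193 122 109 104 136 127 128 202 209 201 154 195
 167 164]
238 [219 157 135 133 133 139 143 112 110 105 112 119 125 169 172 157 155 154
 186 192]
239 [201 115 101 114 115 125 126 110 109 105 104 122 123 123 124 124 123 125
 123 125]
240 [163  83  65  95 112 120 124 109 110 106 100 120 122 119 121 120 121 121
 121 123]
241 [143  74  62  62  93 112 117 108 109 105 101 115 118 116 120 118 119 118
 121 119]
242 [124  69  62  62  64  94  96 103 108 106 117 122 122
[... 257 characters left out ...]
 106 106 108 108 107 108
 122 100]
246 [ 80  63  65  64  62  65  62  59  57  60  62  64  70  72  74  75  75  75
 104  79]
247 [68 62 64 64 63 64 61 51 50 56 54 56 70 73 74 75 74 76 73 60]
248 [71 64 65 64 64 64 65 59 56 60 58 65 72 74 74 74 74 74 74 60]
249 [73 70 65 64 64 64 64 64 65 68 69 73 73 73 74 74 75 74 73 58]
[0.58644155 0.05769887 0.14428387]
0.0676 tcp axis [[276.65937944 242.81565724]] hole axis [[277.06017956 242.85544975]] [[276.76993581 242.51271047]]
0.075 tcp axis [[276.63427419 240.6870185 ]] hole axis [[277.0365721  240.72663557]] [[276.74527118 240.38517994]]
0.085 tcp axis [[276.60005228 237.78490579]] hole axis [[277.00439034 237.82427921]] [[276.71164983 237.48460918]]
```

```bash
python3 -c "
from h import *
p=[];I=[]
for i in range(10):
    I.append(cam('side')['color'].astype(float)); p.append(readout.read_state()['tool_pos'])
p=np.array(p);print(p.round(4));print(p.mean(0),p.std(0)); g=np.mean(I,0).mean(2)
for r in (237,240,241,246,247,248): print(r,g[r,272:283].round(0))
go([.587,.059,.13],20)"
```

```text
[[0.5866 0.0578 0.1445]
 [0.5866 0.058  0.1445]
 [0.5865 0.0581 0.1445]
 [0.5864 0.0583 0.1444]
 [0.5863 0.0584 0.1443]
 [0.5862 0.0585 0.1441]
 [0.5861 0.0586 0.144 ]
 [0.5861 0.0587 0.1439]
 [0.586  0.0587 0.1438]
 [0.586  0.0588 0.1437]]
[0.58626415 0.05839069 0.14416708] [0.00022273 0.00032175 0.00029955]
237 [191. 192. 185. 118. 109. 106. 125. 125. 128. 203. 209.]
240 [114. 122. 123. 107. 109. 106.  99. 120. 125. 121. 122.]
241 [ 95. 112. 118. 108. 109. 105. 103. 117. 120. 117. 121.]
246 [65. 64. 62. 59. 58. 61. 60. 65. 70. 73. 75.]
247 [65. 65. 62. 52. 52. 57. 55. 58. 71. 74. 75.]
248 [65. 65. 65. 58. 58. 60. 61. 66. 73. 74. 76.]
shift [0.0011 0.0002 0.0137] turn [ 0.   -0.01  0.05] t 12.9 F [ 0.2  0.3 -0.7]
```

The pin axis is at column 276.45 and the hole at 277.0, so I'll shift about 1.3 mm in +x and lower it gently.

Request:
jog_arm --deltas '[0.0013,0.0002,0.004,0,0,0,-1,0.0013,0.0002,0.009,0,0,0,-1,0.0013,0.0002,0.013,0,0,0,-1,0.0013,0.0002,0.016,0,0,0,-1,0.0013,0.0002,0.018,0,0,0,-1,0.0013,0.0002,0.018,0,0,0,-1,0.0013,0.0002,0.018,0,0,0,-1]'

```text
time: 13.6
tool_pos: [0.5873, 0.059, 0.1256]
tcp_rot: [3.094, 0.547, 0.0]
wrist_force: [-0.3, -0.4, -0.9]
width: 0.19
grip_force: 49.2
```

Request:
jog_arm --deltas '[0,0,0.003,0,0,0,-1,0,0,0.006,0,0,0,-1,0,0,0.008,0,0,0,-1,0,0,0.008,0,0,0,-1]'

```text
time: 14.0
tool_pos: [0.587, 0.0591, 0.1171]
tcp_rot: [-3.094, -0.547, 0.001]
wrist_force: [0.5, 1.5, -1.1]
width: 0.187
grip_force: 49.2
```

Request:
jog_arm --deltas '[0,0,0.003,0,0,0,-1,0,0,0.006,0,0,0,-1,0,0,0.009,0,0,0,-1,0,0,0.012,0,0,0,-1,0,0,0.012,0,0,0,-1]'

```text
time: 14.5
tool_pos: [0.5869, 0.0591, 0.1049]
tcp_rot: [-3.093, -0.547, 0.001]
wrist_force: [0.8, 0.5, -1.6]
width: 0.187
grip_force: 49.2
```

Request:
jog_arm --deltas '[0,0,0.003,0,0,0,-1,0,0,0.006,0,0,0,-1,0,0,0.009,0,0,0,-1,0,0,0.012,0,0,0,-1,0,0,0.012,0,0,0,-1]'

```text
time: 15.0
tool_pos: [0.587, 0.0591, 0.093]
tcp_rot: [-3.093, -0.547, 0.001]
wrist_force: [-0.7, 0.1, -1.1]
width: 0.191
grip_force: 49.2
```

Request:
jog_arm --deltas '[0,0,0.003,0,0,0,-1,0,0,0.006,0,0,0,-1,0,0,0.008,0,0,0,-1,0,0,0.009,0,0,0,-1,0,0,0.009,0,0,0,-1]'

```text
time: 15.5
tool_pos: [0.5871, 0.059, 0.0843]
tcp_rot: [-3.094, -0.547, 0.001]
wrist_force: [-0.4, -0.4, -1.3]
width: 0.189
grip_force: 49.2
```

Request:
jog_arm --deltas '[0,0,0.001,0,0,0,-1,0,0,0.002,0,0,0,-1,0,0,0.002,0,0,0,-1]'

```text
time: 15.8
tool_pos: [0.5874, 0.059, 0.0834]
tcp_rot: [3.094, 0.547, 0.0]
wrist_force: [-1.3, -0.4, 5.3]
width: 0.189
grip_force: 49.8
```

The collar is resting on the fork: contact came at 0.0834, as predicted. Releasing and rising.

Request:
jog_arm --deltas '[0,0,-0.001,0,0,0,0,0,0,-0.001,0,0,0,0,0,0,-0.001,0,0,0,0,0,0,-0.001,0,0,0,0]'

```text
time: 16.2
tool_pos: [0.5872, 0.059, 0.0834]
tcp_rot: [3.094, 0.547, -0.0]
wrist_force: [0.8, 0.3, 0.1]
width: 0.497
grip_force: 0.0
```

Request:
jog_arm --deltas '[0,0,-0.02,0,0,0,0,0,0,-0.05,0,0,0,0,0,0,-0.1,0,0,0,0,0,0,-0.14,0,0,0,0,0,-0.05,-0.15,0,0,0,0,-0.05,0.1,-0.15,0,0,0,0,-0.05,0.15,-0.15,0,0,0,0,-0.05,0.2,-0.15,0,0,0,0]'

```text
time: 17.0
tool_pos: [0.588, -0.0424, 0.234]
tcp_rot: [3.092, 0.555, 0.001]
wrist_force: [0.9, -0.2, -0.1]
width: 0.502
grip_force: 0.0
```

```bash
python3 -c "
from h import *
s=cam('side');t=cam('top')
a=cv2.resize(s['color'][165:295,235:325],None,fx=4,fy=4,interpolation=cv2.INTER_CUBIC);b=cv2.resize(t['color'][160:290,260:365],None,fx=4,fy=4,interpolation=cv2.INTER_CUBIC)
cv2.imwrite('pics/j.png',np.hstack([a,b]));print(readout.read_state()['wrist_force'])"
```

```text
[-0.16489049  0.15228741 -0.18581347]
```

View pics/j.png

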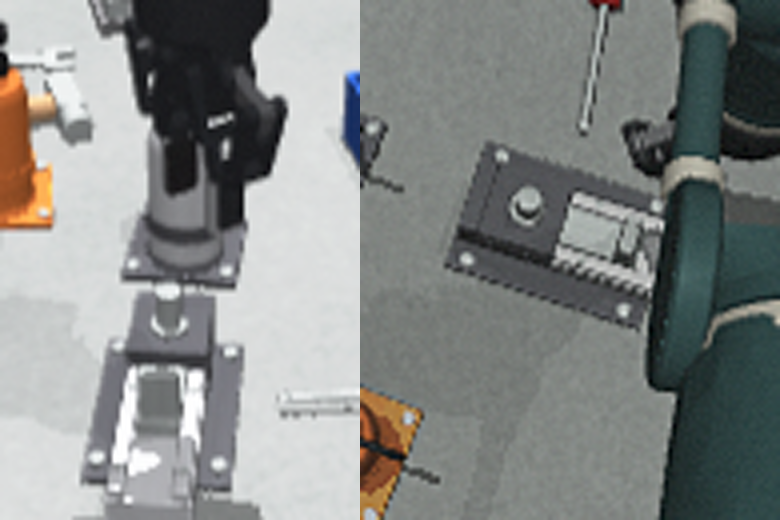

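The pin stands seated with its collar flat on the fork (side crop (167,310), top crop (527,205)). The lug has moved up to its home position (top crop (628,238)), and the gripper is clear.

```bash
python3 -c "
from h import *
print(finish_job())"
```

```text
the job is handed in; nothing more can be done
None
```

The job is done and handed in at about 17 s of the 64 s allowed: the link is home, the oil cap was pressed to its stop and released, and the long pin is in the fork with its collar resting on top. I didn't look at the cap again after releasing it.

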